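Fill the vial carousel and hold its snap ring spread at the groove

ROBOT

A 7-joint arm with a two-finger parallel gripper is mounted at the origin on a cart in front of the work surface, level with it; the furniture and walls round the work are solid. World frame = base frame: x ahead of the robot, y to its left, z up, the work surface at z = 0. Lengths are in mm, angles in rad, forces in N, time in s.
With the tool pointing down it reaches from about 400 to 750 mm from the base axis. Payload 19.5 kg.
Tool frame: the origin (TCP) lies midway between the tips of the shut fingers; the grasp point (between the pads) lies arm.pinch_z behind it (arm.pinch_z is the distance from the TCP to the grasp point, in mm); z points along the fingers, y is the line along which they close (so a half turn about z gives the same grasp; the last joint's range is limited). The gripper opens to 85 mm and grips with 20 to 120 N. Pads are 22 mm wide; open, the fingers measure 114 mm over their backs; the gripper's body (76 mm by 85 mm) begins 54 mm behind the grasp point. The pads swing forward as they close: fully open they stand 13 mm farther back than shut.
Start: joints at [1.14, 0.707, -0.028, 1.485, 0.022, 0.951, -0.075], TCP at [217.961, -532.06, 231.268] pointing down, gripper open.
Joint ranges: [-2.71, 2.71], [-0.32, 2.16], [-1.57, 1.52], [0, 2.45], [-1.46, 4.6], [0, 2.02], [-2.83, 2.83]. Speed limits (rad/s): [1.89, 1.89, 2.57, 2.57, 3.01, 3.01, 3.01].

INTERFACE

Orientations are given as a 3x3 rotation matrix whose columns are the frame's x, y, z axes.
In Python, from cell import arm gives the robot as it stands.
- The arm moves only by the shell command python3 -m handwheel 'ROWS' [OPENING] [FORCE]. ROWS is text: rows parted by semicolons, each of 6 numbers parted by spaces: the shift along the tool's x, y, z in cm, then the turn, a rotation vector about the tool's x, y, z in rad. A call has 1 to 20 rows; each row is the pose to reach, as a shift and turn from the pose commanded when the call began, along the tool's axes at that moment; what a row does not reach only later rows make up. A row lasts 1/8 s, in which the tool goes at most 62.5 mm and 10.7 degrees, less where a joint would pass 70% of its speed; a pose out of reach is approached as far as the arm can. A call with a gripper value outside its range is refused whole. OPENING is the opening in per cent of the stroke, from 0 (shut) to 100 (fully open), set as the call begins (- or left out, the last holds). The fingers move at their own pace and stop on an object; FORCE is the grip in N (left out, the last holds). Time passes only in rows, so rows that repeat a pose let the fingers close. It gives the time, the measured TCP pose, the force, the opening and the grip force at its end, in the units of the state.
- arm.observe(): the state, without advancing time (a new reading comes with each control period).
- arm.grab_frame(name): name is "scene" or "top"; returns the picture (480x640x3 uint8, red, green, blue); there is no depth.
- arm.get_calibration(name): a dict with "mtx" (3x3 intrinsics, pixels), "xyz" and "orientation" of the camera in the world. Camera axes: x right, y down, z forward; pixel columns grow to the right and rows downward; lengths in mm; the calibration is good to about 2 mm. A picture is of the moment at which its call begins. get_calibration takes no time and is no camera call.
- arm.close_job(): hands the job in; it is judged then, once.
The state is a dict: "t": time; "joints": joint angles; "joint_velocities": joint speeds; "joint_torque": joint torques, N m; "tcp_pos": TCP position; "tool_rot": TCP orientation; "contact_force": force on the tool from outside, world axes, zero at the start; "moment": the same for the moment, N m; "gripper_width": opening from 0.0 (shut) to 1.0 (fully open); "grasp_force": force on a finger pad.
Only numpy, scipy, OpenCV 4.12 (cv2) and the standard library are available. Lean on these libraries where they do the work, as an engineer would, in place of code of your own. Each camera call takes 0.05 s, during which the arm holds its last target. There are 200 camera calls.

TASK

First put the two spare white-capped vials upright into the empty pockets of the round carousel, leaving alone the vials already in it and the other things on the bench. Then take the snap-ring pliers by their red grips, squeeze them so that the ring is fully spread, and lower it level from above over the top of the carousel's spindle to the brass-coloured groove, without forcing it. Finish while still holding the pliers: the ring fully spread round the middle of the groove, clear of spindle and hub, and nothing but your gripper carrying it.

Things in the scene. Friction and masses are not known exactly. Their poses are not given: they have to be found in the camera images.
- groove (a point): Centre of the groove in the spindle of the vial carousel; z up. The spindle is steel, 17 mm thick, in the carousel's middle; the groove is a brass-coloured band 13 mm thick and 9 mm tall, its centre 80.5 mm above the bench, above a grey hub (32 mm across, top 68 mm above the bench).
- spindle_top (a point): Top end of the spindle, on its axis, 112 mm above the bench, chamfered; 31.5 mm above the groove's centre.
- pocket_0 (a point): Pocket 0: centre of the floor of a blue cup of the carousel, 65 mm from the spindle, 10 mm above the bench. Bore 30 mm, rim 24 mm above the bench (14 mm above the floor), wall 3 mm. Empty or holding a vial; which ones are empty changes.
- pocket_1 (a point): Pocket 1: centre of the floor of a blue cup of the carousel, 65 mm from the spindle, 10 mm above the bench. Bore 30 mm, rim 24 mm above the bench (14 mm above the floor), wall 3 mm. Empty or holding a vial; which ones are empty changes.
- pocket_2 (a point): Pocket 2: centre of the floor of a blue cup of the carousel, 65 mm from the spindle, 10 mm above the bench. Bore 30 mm, rim 24 mm above the bench (14 mm above the floor), wall 3 mm. Empty or holding a vial; which ones are empty changes.
- pocket_3 (a point): Pocket 3: centre of the floor of a blue cup of the carousel, 65 mm from the spindle, 10 mm above the bench. Bore 30 mm, rim 24 mm above the bench (14 mm above the floor), wall 3 mm. Empty or holding a vial; which ones are empty changes.
- vial_a_mid (a point): White-capped glass sample vial, 24 mm in diameter, 52 mm tall, 22 g; the point is its centre, 26 mm above its foot; z is its upright axis. Two of the four vials stand in pockets at the start, the two spares stand on the bench left of the wooden weight case, whose open lid rises to about 140 mm between them and the carousel. In a pocket the centre is 36 mm above the bench.
- vial_b_mid (a point): White-capped glass sample vial, 24 mm in diameter, 52 mm tall, 22 g; the point is its centre, 26 mm above its foot; z is its upright axis. Two of the four vials stand in pockets at the start, the two spares stand on the bench left of the wooden weight case, whose open lid rises to about 140 mm between them and the carousel. In a pocket the centre is 36 mm above the bench.
- vial_c_mid (a point): White-capped glass sample vial, 24 mm in diameter, 52 mm tall, 22 g; the point is its centre, 26 mm above its foot; z is its upright axis. Two of the four vials stand in pockets at the start, the two spares stand on the bench left of the wooden weight case, whose open lid rises to about 140 mm between them and the carousel. In a pocket the centre is 36 mm above the bench.
- vial_d_mid (a point): White-capped glass sample vial, 24 mm in diameter, 52 mm tall, 22 g; the point is its centre, 26 mm above its foot; z is its upright axis. Two of the four vials stand in pockets at the start, the two spares stand on the bench left of the wooden weight case, whose open lid rises to about 140 mm between them and the carousel. In a pocket the centre is 36 mm above the bench.
- grip (a point): Grip point of the snap-ring pliers, midway between the two red upright grip plates, 32 mm above the pliers' underside. x points to the ring, y is the line along which the plates are squeezed, z up. Plates: 30 mm long, from the underside to 56 mm above it, 4 mm thick; over their outer faces 35 mm at rest (splayed 0.14 rad each), 24 mm and parallel when squeezed to the stop.
- ring (a point): Centre of the brass-coloured snap ring on the pliers' jaws (the middle of its bore when spread), 77.6 mm ahead of the grip point along the pliers' x, 2 mm above the pliers' underside; z is the ring's axis. The ring is two arcs of 3.6 mm wire: bore 13 mm at rest (too small for the spindle), 24 mm wide across (y) when fully spread, so about 4 mm free on each side of the spindle.
- jaw_l (a joint): Opening of the pliers' jaws: 0 at rest (ring closed), 0.14 at the stop (ring fully spread); sprung towards 0.
- wash_bottle: Bystander: white wash bottle with blue cap, 65x84x183 mm; origin under its foot. Upright axis z.
- beaker_100: Bystander: glass beaker, 56 mm wide, 69 mm tall; origin under its foot. Upright axis z.
- flask_100: Bystander: conical flask with red stopper, 64 mm wide, 106 mm tall; origin under its foot. Upright axis z.
- pipette_bulb: Bystander: red rubber pipette bulb, 57x75x80 mm; origin under it. Upright axis z.
- reagent_3: Bystander: glass reagent bottle with green tape, 55 mm wide, 93 mm tall; origin under its foot. Upright axis z.
- tape_green: Bystander: roll of green tape lying flat, 70 mm across, 18 mm tall; origin under it. Upright axis z.
- marker: Bystander: felt marker lying on the bench, 127 mm long along its y, 15 mm thick; origin under its middle.
- tweezers: Bystander: steel tweezers lying flat, 124 mm long along their y; origin under their middle.
- carousel: Round vial carousel, fixed: aluminium plate 180 mm across, 8 mm thick, on the bench right of the weight case, with four blue cups, hub and spindle; its place and yaw change. Origin on the spindle's axis at bench height. Pockets 0, 1, 2, 3 lie along its +x, +y, -x, -y.
- pliers: The snap-ring pliers, about 105 mm long, 90 g, standing on their flat underside on the bench. Like a clothes-peg: squeezing the grips spreads the ring; 8 N on each grip reaches the stop, letting go closes it. Origin on the pivot at the underside, 38 mm ahead of the grip point; axes as the grip point's.

How it is judged (in metres and radians):
On the way, in this order (a step that is already met when the one before it is completed fails the run):
1. a vial stands upright in each of the four pockets, let go (((horizontal distance between vial_a_mid and pocket_0 below 0.006 m and height (world z) of vial_a_mid between 0.03 and 0.042 m and angle between vial_a_mid's own z axis and vertical below 0.12 rad) or (horizontal distance between vial_b_mid and pocket_0 below 0.006 m and height (world z) of vial_b_mid between 0.03 and 0.042 m and angle between vial_b_mid's own z axis and vertical below 0.12 rad) or (horizontal distance between vial_c_mid and pocket_0 below 0.006 m and height (world z) of vial_c_mid between 0.03 and 0.042 m and angle between vial_c_mid's own z axis and vertical below 0.12 rad) or (horizontal distance between vial_d_mid and pocket_0 below 0.006 m and height (world z) of vial_d_mid between 0.03 and 0.042 m and angle between vial_d_mid's own z axis and vertical below 0.12 rad)) and ((horizontal distance between vial_a_mid and pocket_1 below 0.006 m and height (world z) of vial_a_mid between 0.03 and 0.042 m and angle between vial_a_mid's own z axis and vertical below 0.12 rad) or (horizontal distance between vial_b_mid and pocket_1 below 0.006 m and height (world z) of vial_b_mid between 0.03 and 0.042 m and angle between vial_b_mid's own z axis and vertical below 0.12 rad) or (horizontal distance between vial_c_mid and pocket_1 below 0.006 m and height (world z) of vial_c_mid between 0.03 and 0.042 m and angle between vial_c_mid's own z axis and vertical below 0.12 rad) or (horizontal distance between vial_d_mid and pocket_1 below 0.006 m and height (world z) of vial_d_mid between 0.03 and 0.042 m and angle between vial_d_mid's own z axis and vertical below 0.12 rad)) and ((horizontal distance between vial_a_mid and pocket_2 below 0.006 m and height (world z) of vial_a_mid between 0.03 and 0.042 m and angle between vial_a_mid's own z axis and vertical below 0.12 rad) or (horizontal distance between vial_b_mid and pocket_2 below 0.006 m and height (world z) of vial_b_mid between 0.03 and 0.042 m and angle between vial_b_mid's own z axis and vertical below 0.12 rad) or (horizontal distance between vial_c_mid and pocket_2 below 0.006 m and height (world z) of vial_c_mid between 0.03 and 0.042 m and angle between vial_c_mid's own z axis and vertical below 0.12 rad) or (horizontal distance between vial_d_mid and pocket_2 below 0.006 m and height (world z) of vial_d_mid between 0.03 and 0.042 m and angle between vial_d_mid's own z axis and vertical below 0.12 rad)) and ((horizontal distance between vial_a_mid and pocket_3 below 0.006 m and height (world z) of vial_a_mid between 0.03 and 0.042 m and angle between vial_a_mid's own z axis and vertical below 0.12 rad) or (horizontal distance between vial_b_mid and pocket_3 below 0.006 m and height (world z) of vial_b_mid between 0.03 and 0.042 m and angle between vial_b_mid's own z axis and vertical below 0.12 rad) or (horizontal distance between vial_c_mid and pocket_3 below 0.006 m and height (world z) of vial_c_mid between 0.03 and 0.042 m and angle between vial_c_mid's own z axis and vertical below 0.12 rad) or (horizontal distance between vial_d_mid and pocket_3 below 0.006 m and height (world z) of vial_d_mid between 0.03 and 0.042 m and angle between vial_d_mid's own z axis and vertical below 0.12 rad)) and contact force between the fingers and vial_a below 0.1 N and contact force between the fingers and vial_b below 0.1 N and contact force between the fingers and vial_c below 0.1 N and contact force between the fingers and vial_d below 0.1 N), for 0.2 s.
2. the ring, spread, is above the spindle's top end and over it (value of joint jaw_l above 0.11 rad and z of ring in the frame of spindle_top above 0.001 m and horizontal distance between ring and spindle_top below 0.007 m), for 0.1 s.
At the end, for the whole second after the job is handed in: A vial stands upright and at rest in each pocket; the gripper holds the pliers still (over 3 N), jaws spread past 0.11 rad, ring centre within 6 mm of the spindle axis and 3.5 mm of the groove's mid height, tilted under 7 degrees, the pliers touching neither carousel nor vials (((horizontal distance between vial_a_mid and pocket_0 below 0.006 m and height (world z) of vial_a_mid between 0.03 and 0.042 m and angle between vial_a_mid's own z axis and vertical below 0.12 rad) or (horizontal distance between vial_b_mid and pocket_0 below 0.006 m and height (world z) of vial_b_mid between 0.03 and 0.042 m and angle between vial_b_mid's own z axis and vertical below 0.12 rad) or (horizontal distance between vial_c_mid and pocket_0 below 0.006 m and height (world z) of vial_c_mid between 0.03 and 0.042 m and angle between vial_c_mid's own z axis and vertical below 0.12 rad) or (horizontal distance between vial_d_mid and pocket_0 below 0.006 m and height (world z) of vial_d_mid between 0.03 and 0.042 m and angle between vial_d_mid's own z axis and vertical below 0.12 rad)) and ((horizontal distance between vial_a_mid and pocket_1 below 0.006 m and height (world z) of vial_a_mid between 0.03 and 0.042 m and angle between vial_a_mid's own z axis and vertical below 0.12 rad) or (horizontal distance between vial_b_mid and pocket_1 below 0.006 m and height (world z) of vial_b_mid between 0.03 and 0.042 m and angle between vial_b_mid's own z axis and vertical below 0.12 rad) or (horizontal distance between vial_c_mid and pocket_1 below 0.006 m and height (world z) of vial_c_mid between 0.03 and 0.042 m and angle between vial_c_mid's own z axis and vertical below 0.12 rad) or (horizontal distance between vial_d_mid and pocket_1 below 0.006 m and height (world z) of vial_d_mid between 0.03 and 0.042 m and angle between vial_d_mid's own z axis and vertical below 0.12 rad)) and ((horizontal distance between vial_a_mid and pocket_2 below 0.006 m and height (world z) of vial_a_mid between 0.03 and 0.042 m and angle between vial_a_mid's own z axis and vertical below 0.12 rad) or (horizontal distance between vial_b_mid and pocket_2 below 0.006 m and height (world z) of vial_b_mid between 0.03 and 0.042 m and angle between vial_b_mid's own z axis and vertical below 0.12 rad) or (horizontal distance between vial_c_mid and pocket_2 below 0.006 m and height (world z) of vial_c_mid between 0.03 and 0.042 m and angle between vial_c_mid's own z axis and vertical below 0.12 rad) or (horizontal distance between vial_d_mid and pocket_2 below 0.006 m and height (world z) of vial_d_mid between 0.03 and 0.042 m and angle between vial_d_mid's own z axis and vertical below 0.12 rad)) and ((horizontal distance between vial_a_mid and pocket_3 below 0.006 m and height (world z) of vial_a_mid between 0.03 and 0.042 m and angle between vial_a_mid's own z axis and vertical below 0.12 rad) or (horizontal distance between vial_b_mid and pocket_3 below 0.006 m and height (world z) of vial_b_mid between 0.03 and 0.042 m and angle between vial_b_mid's own z axis and vertical below 0.12 rad) or (horizontal distance between vial_c_mid and pocket_3 below 0.006 m and height (world z) of vial_c_mid between 0.03 and 0.042 m and angle between vial_c_mid's own z axis and vertical below 0.12 rad) or (horizontal distance between vial_d_mid and pocket_3 below 0.006 m and height (world z) of vial_d_mid between 0.03 and 0.042 m and angle between vial_d_mid's own z axis and vertical below 0.12 rad)) and value of joint jaw_l above 0.11 rad and horizontal distance between ring and groove below 0.006 m and z of ring in the frame of groove between -0.0035 and 0.0035 m and angle between ring's own z axis and vertical below 0.12 rad and contact force between the fingers and pliers above 3 N and contact force between pliers and carousel below 0.3 N and contact force between pliers and vial_a below 0.1 N and contact force between pliers and vial_b below 0.1 N and contact force between pliers and vial_c below 0.1 N and contact force between pliers and vial_d below 0.1 N and linear speed of each of pliers, vial_a, vial_b, vial_c, vial_d below 0.02 m/s); the arm keeps its last pose, push and grip.
It fails at once if the vials already in the carousel are disturbed (moved over 15 mm) (distance of any of vial_a_mid, vial_b_mid from where it was at the start of the episode above 0.015 m).
It fails at once if a bystander is moved more than 25 mm (distance of any of wash_bottle, beaker_100, flask_100, pipette_bulb, reagent_3, tape_green, marker, tweezers from where it was at the start of the episode above 0.025 m).
It fails at once if the pliers are forced against the carousel (over 15 N) (contact force between pliers and carousel above 15 N).
It also fails if it takes over 72 s, if anything falls off the work surface, if the arm or the gripper's body presses on something with over 40 N, if the wrist force passes 120 N, or if a joint passes its speed limit or range.

## Working session

There is one attempt and no reset: what is moved stays moved. The work goes in short steps, Python scripts to look and compute and a shell command to move; the robot and the scene stay as the last step left them, time stands still between calls to the robot, and variables do not carry over. Pictures are saved under pics/ and viewed, at most 13 in all, crops included, and the job is handed in when it is done.

```bash
mkdir -p pics; ls; python3 - <<'E'
from cell import arm
import cv2,numpy as np
np.set_printoptions(precision=4,suppress=True)
print(arm.observe(),arm.pinch_z)
for n in("scene","top"):
    c=arm.get_calibration(n);print(n,c)
    cv2.imwrite(f"pics/{n}0.png",cv2.cvtColor(arm.grab_frame(n),cv2.COLOR_RGB2BGR))
E
```

```text
pics
{'t': 0.0, 'joints': array([ 1.1403,  0.7071, -0.0276,  1.4849,  0.022 ,  0.9509, -0.0755]), 'joint_velocities': array([ 0.0023, -0.0012,  0.0006, -0.0002,  0.0011,  0.0003, -0.    ]), 'joint_torque': array([ -0.0002, -88.3206,   1.2346, -23.616 ,   0.0169,   0.0066,
         0.    ]), 'tcp_pos': array([ 217.8825, -531.8519,  230.8191]), 'tool_rot': array([[ 0.9254,  0.3791, -0.0004],
       [ 0.3791, -0.9254,  0.001 ],
       [-0.    , -0.0011, -1.    ]]), 'contact_force': array([-0.6952,  0.3864,  0.0264]), 'moment': array([-0.0087, -0.0062, -0.0184]), 'grasp_force': 0.0, 'gripper_width': 0.9993949105362849} 18.700000000000003
scene {'mtx': array([[576.3307,   0.    , 316.2423],
       [  0.    , 576.3307, 226.3137],
       [  0.    ,   0.    ,   1.    ]]), 'xyz': array([ -546.9539, -1027.6822,   785.2908]), 'orientation': array([[ 0.6637, -0.298 ,  0.6861],
       [-0.7478, -0.2841,  0.6   ],
       [ 0.0162, -0.9113, -0.4114]])}
top {'mtx': array([[448.9195,   0.    , 325.0966],
       [  0.    , 448.9195, 237.2149],
       [  0.    ,   0.    ,   1.    ]]), 'xyz': array([ 367.0896,  -39.5883, 1267.2742]), 'orientation': array([[ 0.0025, -0.9862,  0.1655],
       [-1.    , -0.0018,  0.0044],
       [-0.004 , -0.1655, -0.9862]])}
```

View pics/scene0.png

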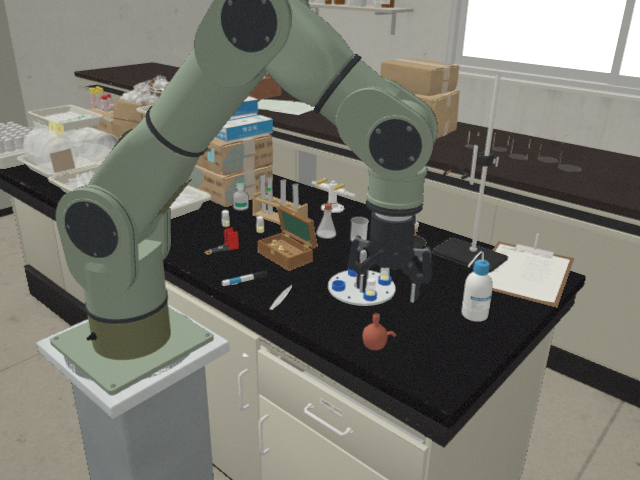

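View pics/top0.png

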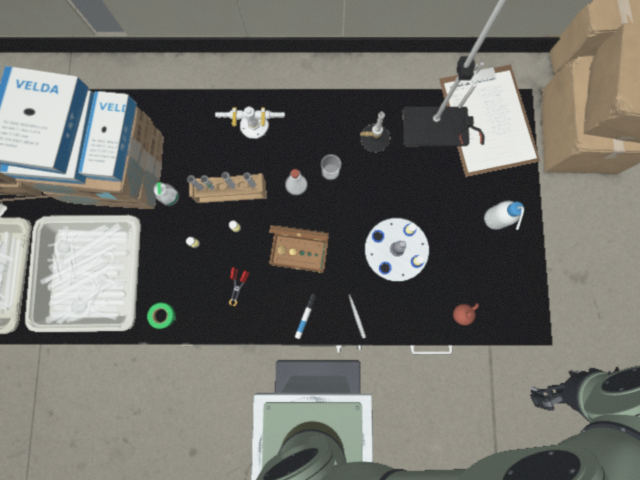

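```bash
cat > h.py <<'E'
from cell import arm
import cv2,numpy as np
np.set_printoptions(precision=4,suppress=True)
C={n:arm.get_calibration(n) for n in("scene","top")}
def img(n,k=1): return np.mean([arm.grab_frame(n).astype(float) for _ in range(k)],0).astype(np.uint8)
def ray(n,u,v):
    c=C[n]; d=c["orientation"]@np.linalg.inv(c["mtx"])@[u,v,1]; return np.array(c["xyz"],float),d/np.linalg.norm(d)
def onz(n,u,v,z):
    o,d=ray(n,u,v); return o+d*(z-o[2])/d[2]
def tri(a,b):  # top px, scene px -> point, gap
    o1,d1=ray("top",*a);o2,d2=ray("scene",*b)
    s,t=np.linalg.lstsq(np.c_[d1,-d2],o2-o1,rcond=None)[0]
    p,q=o1+s*d1,o2+t*d2; return (p+q)/2,np.linalg.norm(p-q)
def proj(n,p):
    c=C[n]; q=c["mtx"]@(np.array(c["orientation"]).T@(np.array(p)-c["xyz"])); return q[:2]/q[2]
def crop(im,x,y,w,h,s): return cv2.resize(im[y:y+h,x:x+w],None,fx=s,fy=s,interpolation=cv2.INTER_CUBIC)
def save(name,ims): cv2.imwrite("pics/"+name,cv2.cvtColor(ims,cv2.COLOR_RGB2BGR))
E
python3 - <<'E'
from h import *
t=cv2.cvtColor(cv2.imread("pics/top0.png"),cv2.COLOR_BGR2RGB);s=cv2.cvtColor(cv2.imread("pics/scene0.png"),cv2.COLOR_BGR2RGB)
save("z1.png",np.vstack([np.hstack([crop(t,180,215,80,100,3.75)[:300],crop(t,355,210,80,75,4)[:,:300]]).copy()[:300],np.hstack([crop(s,200,200,80,80,3.75),crop(s,325,255,80,80,3.75)])]))
print(onz("top",193,242,52),onz("top",235,226,52),onz("top",238,285,50),onz("top",397,250,8))
E
```

```text
[557.0551 328.1529  52.    ] [601.9414 214.4319  52.    ] [439.9426 200.935   50.    ] [ 542.0846 -237.5172    8.    ]
```

View pics/z1.png

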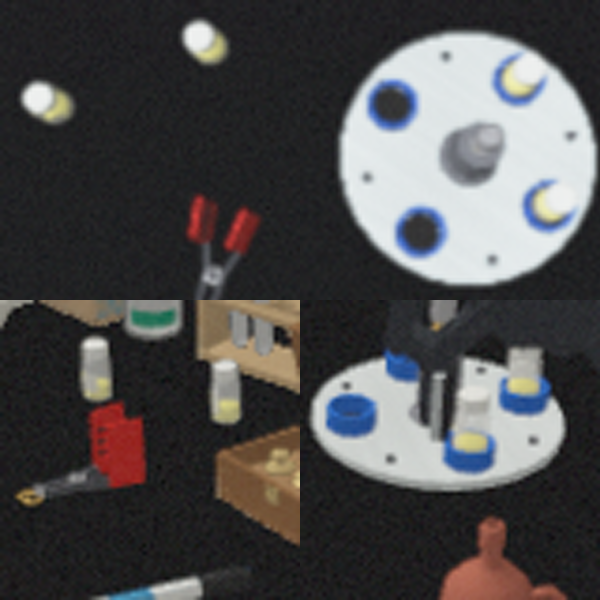

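```bash
python3 - <<'E'
from h import *
t=cv2.cvtColor(cv2.imread("pics/top0.png"),cv2.COLOR_BGR2RGB);s=cv2.cvtColor(cv2.imread("pics/scene0.png"),cv2.COLOR_BGR2RGB)
def blobs(im,m,x,y,w,h,mn=8):
    z=np.zeros(m.shape,np.uint8);z[y:y+h,x:x+w]=m[y:y+h,x:x+w]
    n,l,st,c=cv2.connectedComponentsWithStats(z)
    return [(c[i],st[i]) for i in range(1,n) if st[i][4]>=mn]
def hsv(im): return cv2.cvtColor(im,cv2.COLOR_RGB2HSV)
def white(im,v=150,smax=60): h=hsv(im); return ((h[...,2]>v)&(h[...,1]<smax)).astype(np.uint8)
def red(im): h=hsv(im); return (((h[...,0]<8)|(h[...,0]>172))&(h[...,1]>130)&(h[...,2]>60)).astype(np.uint8)
for k in [190,210]:
  print("top white",blobs(t,white(t,k),180,215,70,40,4)); print("scene white",blobs(s,white(s,k),215,205,50,30,4))
print("top red",blobs(t,red(t),220,260,40,35)); print("scene red",blobs(s,red(s),215,220,30,40))
h=hsv(t);br=((h[...,0]>10)&(h[...,0]<30)&(h[...,1]>90)&(h[...,2]>80)).astype(np.uint8);print("top brass",blobs(t,br,225,285,25,30,3))
h=hsv(s);br=((h[...,0]>10)&(h[...,0]<30)&(h[...,1]>90)&(h[...,2]>80)).astype(np.uint8);print("sc brass",blobs(s,br,200,240,20,20,3))
h=hsv(t);bl=((h[...,0]>100)&(h[...,0]<130)&(h[...,1]>120)&(h[...,2]>50)).astype(np.uint8);print("top blue",blobs(t,bl,360,215,75,70,5))
E
```

```text
top white [(array([232.7826, 224.6957]), array([230, 221,   7,   8,  46], dtype=int32)), (array([190.    , 240.7561]), array([187, 238,   7,   7,  41], dtype=int32))]
scene white [(array([225. , 211.5]), array([223, 211,   5,   2,  10], dtype=int32)), (array([259.6154, 217.0769]), array([257, 216,   6,   3,  13], dtype=int32))]
top white [(array([232.5714, 224.6286]), array([230, 222,   6,   7,  35], dtype=int32)), (array([189.7568, 240.6216]), array([187, 238,   7,   7,  37], dtype=int32))]
scene white [(array([224.2857, 211.4286]), array([223, 211,   4,   2,   7], dtype=int32)), (array([259.5, 217. ]), array([258, 217,   4,   1,   4], dtype=int32))]
top red [(array([232., 273.]), array([230, 267,   5,  13,  48], dtype=int32)), (array([235.8125, 273.625 ]), array([235, 269,   3,  10,  16], dtype=int32)), (array([243.9178, 276.0137]), array([240, 270,   9,  12,  73], dtype=int32))]
scene red [(array([230.9857, 238.2714]), array([223, 227,  16,  23, 280], dtype=int32))]
top brass [(array([230.    , 301.8125]), array([229, 299,   3,   6,  16], dtype=int32)), (array([234.7857, 303.2857]), array([233, 301,   4,   5,  14], dtype=int32))]
sc brass [(array([207.05, 252.2 ]), array([204, 250,   7,   5,  20], dtype=int32))]
top blue [(array([405.8333, 232.3333]), array([404, 228,   7,   8,  12], dtype=int32)), (array([377.5882, 235.9412]), array([372, 230,  12,  12,  51], dtype=int32)), (array([413.3889, 263.5   ]), array([411, 258,   8,  10,  18], dtype=int32)), (array([387.5882, 264.2941]), array([383, 262,   8,   8,  17], dtype=int32)), (array([382.4231, 270.4231]), array([379, 265,  10,   9,  26], dtype=int32))]
```

```bash
python3 - <<'E'
from h import *
print(tri((189.9,240.7),(225,211.5)),tri((232.7,224.7),(259.6,217)))
print(onz("top",189.9,240.7,52),onz("top",232.7,224.7,52))
print("ring",tri((232.4,302.5),(207,252.2)),onz("top",232.4,302.5,2))
r=onz("top",232.4,302.5,2)
g1=onz("top",232.5,273,45);g2=onz("top",244,276,45);g=(g1+g2)/2
print(g1,g2,g,r-g,np.hypot(*(r-g)[:2]))
A=onz("top",377.5,236,24);B=onz("top",384.4,268,24);print(A,B,np.hypot(*(A-B)[:2]))
o=arm.observe();R=o["tool_rot"];p=o["tcp_pos"]
for q in([540,-240,260],[601,220,260],[557,334,260]): print(R.T@(np.array(q)-p)/10)
E
```

```text
(array([560.7021, 337.4958,  50.4968]), np.float64(0.5096434469960331)) (array([605.4867, 221.1021,  51.7577]), np.float64(0.39507056083186387))
[560.6509 336.8569  52.    ] [605.5842 220.9161  52.    ]
ring (array([393.5314, 224.7821,   2.4868]), np.float64(1.500268273274788)) [394.1083 224.3837   2.    ]
[472.8007 218.0586  45.    ] [464.6927 186.4149  45.    ] [468.7467 202.2367  45.    ] [-74.6384  22.147  -43.    ] 77.85486638735476
[ 579.4334 -181.2317   24.    ] [ 489.3884 -198.8511   24.    ] 91.75262062052838
[ 40.8724 -14.8008  -2.8975]
[ 63.9561 -55.0544  -2.8611]
[ 64.2064 -67.2715  -2.8499]
```

```bash
python3 -m handwheel '6 -2 -3 0 0 0; 12 -4 -3 0 0 0; 18 -6.5 -3 0 0 0; 24 -9 -3 0 0 0.1; 30 -11 -3 0 0 0.1;36 -13 -3 0 0 0.1; 41 -16 -3 0 0 0.1; 44 -21 -3 0 0 0.2; 46 -27 -3 0 0 0.2; 49 -32 -3 0 0 0.3; 52 -38 -3 0 0 0.389; 55 -43 -3 0 0 0.389; 59 -48 -3 0 0 0.389; 62 -52 -3 0 0 0.389; 64.4 -55 -3 0 0 0.389; 64.4 -55 -3 0 0 0.389; 64.4 -55 -3 0 0 0.389; 64.4 -55 -3 0 0 0.389; 64.4 -55 -3 0 0 0.389; 64.4 -55 -3 0 0 0.389' 50 20
python3 - <<'E'
from h import *
s=img("scene",3);t=img("top",3)
cv2.imwrite("pics/s1.png",s[...,::-1]);cv2.imwrite("pics/t1.png",t[...,::-1])
save("z2.png",np.hstack([np.vstack([crop(s,325,245,80,60,5),crop(s,190,150,80,60,5)]),np.vstack([crop(t,355,210,80,60,5),crop(t,180,185,80,60,5)])]))
o=arm.observe();print(o["tcp_pos"],o["tool_rot"],o["joints"],o["t"])
E
```

```text
t: 2.6
tcp_pos: [605.5, 220.7, 261.5]
tool_rot: [[1.0, -0.001, 0.0], [-0.001, -1.0, 0.0], [0.0, -0.0, -1.0]]
contact_force: [-0.7, 0.2, 0.8]
gripper_width: 0.502
grasp_force: 0.0
[605.4052 220.9887 261.3236] [[ 1.     -0.0002 -0.0001]
 [-0.0002 -1.      0.0001]
 [-0.0001 -0.0001 -1.    ]] [-0.4811  0.8091  0.2011  1.1472 -0.1559  1.1996 -1.8555] 2.9
```

View pics/z2.png

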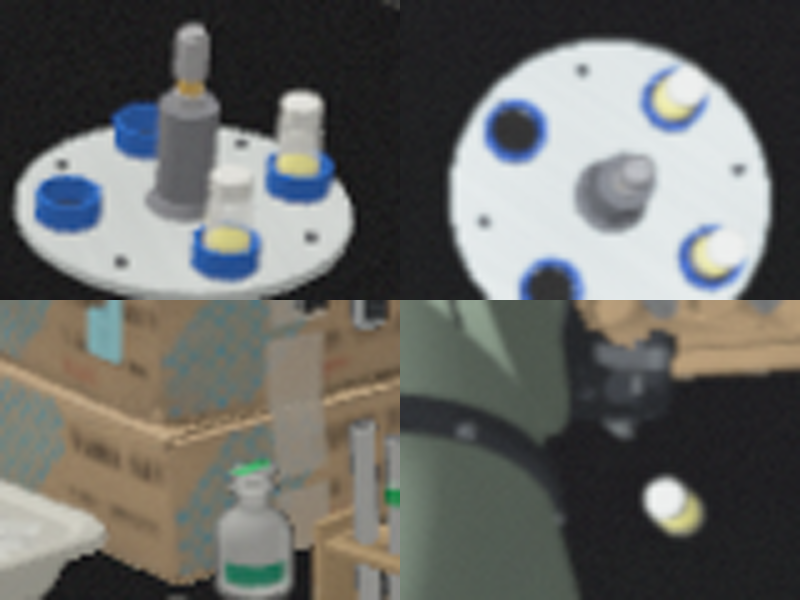

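```bash
python3 - <<'E'
from h import *
o=arm.observe();print("tcp proj",proj("top",o["tcp_pos"]),proj("scene",o["tcp_pos"]))
print("spindle top",tri((402.6,243.6),(363.6,251.5)),onz("top",402.6,243.6,112))
c=np.array([543.2,-235.1]);
for z in(112,80.5,68,8): print(z,proj("scene",[*c,z]),proj("top",[*c,z]))
print("pocketA",tri((377.5,236),(353,266.5)),"B",tri((384.4,268),(338.6,283)))
s=cv2.imread("pics/s1.png");t=cv2.imread("pics/t1.png")
def blue(im):
    h=cv2.cvtColor(im,cv2.COLOR_BGR2HSV);return ((h[...,0]>95)&(h[...,0]<130)&(h[...,1]>110)&(h[...,2]>45)).astype(np.uint8)
bt=blue(t);bs=blue(s)
for n,m,b in(("top",bt,(370,228,16,16)),("top",bt,(376,259,17,18)),("scene",bs,(330,278,16,15)),):
    x,y,w,h=b; p=cv2.findNonZero(m[y:y+h,x:x+w]).reshape(-1,2); print(n,cv2.minEnclosingCircle(p)[0]+np.array([x,y]),cv2.minEnclosingCircle(p)[1],p.min(0)+[x,y],p.max(0)+[x,y])
# plate
h=cv2.cvtColor(t,cv2.COLOR_BGR2HSV);m=((h[...,2]>140)&(h[...,1]<60)).astype(np.uint8);m[:, :355]=0;m[:,440:]=0;m[:210]=0;m[290:]=0
k=max(cv2.findContours(m,cv2.RETR_EXTERNAL,cv2.CHAIN_APPROX_NONE)[0],key=len);e=cv2.fitEllipse(cv2.convexHull(k));print("plate",e,onz("top",*e[0],8))
# brass groove and steel in scene
h=cv2.cvtColor(s,cv2.COLOR_BGR2HSV);b=(h[...,0]>8)&(h[...,0]<30)&(h[...,1]>80);ys,xs=np.where(b[255:270,355:372]);print("brass",xs.mean()+355,ys.mean()+255,len(xs),xs.min()+355,xs.max()+355)
E
```

```text
tcp proj [213.8292 207.2148] [258.0006 153.8579]
spindle top (array([ 545.2921, -237.0461,  109.4746]), np.float64(1.2768401991768568)) [ 544.4623 -236.1332  112.    ]
112 [362.3233 250.7122] [402.2151 244.0791]
80.5 [361.7349 261.4345] [400.2639 245.8535]
68 [361.5042 265.6387] [399.5174 246.5324]
8 [360.4183 285.4288] [396.1356 249.6078]
pocketA (array([ 578.3263, -180.558 ,   31.4746]), np.float64(0.4818343162528006)) B (array([ 490.5665, -200.0992,   23.4985]), np.float64(3.230162191451845))
top [377.5 235.5] 6.041623115539551 [372 230] [383 241]
top [384.5 267.5] 6.041623115539551 [379 262] [390 273]
scene [338. 285.] 6.708303928375244 [332 280] [344 290]
plate ((396.472900390625, 249.20703125), (62.56993865966797, 64.163818359375), 117.23097229003906) [ 544.3464 -236.081     8.    ]
brass 362.46153846153845 262.0 13 360 365
```

```bash
python3 -m handwheel '0 0 5 0 0 0;0 0 10 0 0 0;0 0 15 0 0 0;0 0 19 0 0 0;0 0 22 0 0 0;0 0 24.1 0 0 0;0 0 24.1 0 0 0;0 0 24.1 0 0 0'; python3 -m handwheel '0 0 0 0 0 0;0 0 0 0 0 0;0 0 0 0 0 0;0 0 0 0 0 0;0 0 0 0 0 0;0 0 0 0 0 0' 0 25
```

```text
t: 3.9
tcp_pos: [606.0, 221.2, 21.5]
tool_rot: [[1.0, -0.0, 0.001], [-0.0, -1.0, 0.001], [0.001, -0.001, -1.0]]
contact_force: [-0.6, 0.2, -0.2]
gripper_width: 0.501
grasp_force: 0.0
t: 4.65
tcp_pos: [606.0, 221.3, 21.4]
tool_rot: [[1.0, -0.0, 0.002], [-0.0, -1.0, 0.001], [0.002, -0.001, -1.0]]
contact_force: [-1.3, 0.6, 6.9]
gripper_width: 0.269
grasp_force: 24.5
```

```bash
python3 -m handwheel '0 0 -4 0 0 0;0 0 -9 0 0 0;0 0 -15 0 0 0;0 2 -20 0 0 0;-0.5 6 -22 0 0 0;-1 12 -22 0 0 0;-1.5 18 -22 0 0 0;-2 24 -22 0 0 0;-2.2 30 -22 0 0 0;-2.4 35 -22 0 0 0;-2.6 39 -22 0 0 0;-2.6 40.3 -22 0 0 0;-2.6 40.3 -20 0 0 0;-2.6 40.3 -16 0 0 0;-2.6 40.3 -14 0 0 0;-2.6 40.3 -14 0 0 0;-2.6 40.3 -14 0 0 0'
cat > look.py <<'E'
import sys
from h import *
n=sys.argv[1];x,y=int(sys.argv[2]),int(sys.argv[3])
s=img("scene",3);t=img("top",3)
cv2.imwrite(f"pics/s{n}.png",s[...,::-1]);cv2.imwrite(f"pics/t{n}.png",t[...,::-1])
save(f"z{n}.png",np.hstack([crop(s,x,y,80,100,5),crop(t,355,195,80,100,5)]))
o=arm.observe();print(o["tcp_pos"],o["t"],proj("top",o["tcp_pos"]),proj("scene",o["tcp_pos"]))
E
python3 look.py 3 320 200
```

```text
t: 6.78
tcp_pos: [579.9, -181.7, 161.4]
tool_rot: [[1.0, 0.0, 0.001], [0.0, -1.0, -0.0], [0.001, 0.0, -1.0]]
contact_force: [0.3, 0.4, 0.1]
gripper_width: 0.271
grasp_force: 24.9
[ 579.4776 -181.9959  160.725 ] 7.075 [383.862 226.815] [355.6566 223.7718]
```

View pics/z3.png

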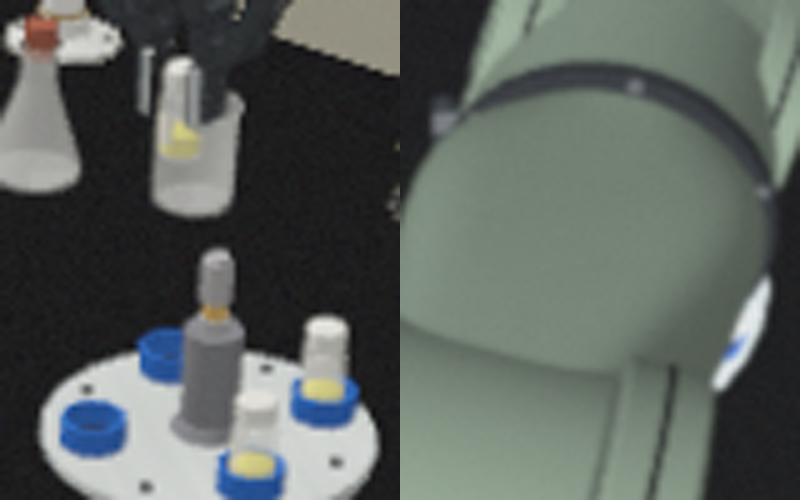

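```bash
python3 - <<'E'
from h import *
import cv2
for n,p in dict(A=[579.9,-181.8,24],B=[489.8,-200.1,24],groove=[544,-236,80.5],top=[544,-236,112],foot=[579.5,-182,139.3]).items(): print(n,proj("scene",p))
s=cv2.imread("pics/s3.png");h=cv2.cvtColor(s,cv2.COLOR_BGR2HSV)
bl=((h[...,0]>95)&(h[...,0]<130)&(h[...,1]>110)&(h[...,2]>45))
for b in((330,276,18,20),(345,262,14,18)):
    x,y,w,hh=b;q=bl[y:y+hh,x:x+w];ys,xs=np.where(q);print("blue",xs.min()+x,xs.max()+x,ys.min()+y,ys.max()+y)
ye=(h[...,0]>20)&(h[...,0]<35)&(h[...,1]>70);q=ye[222:234,345:370];ys,xs=np.where(q);print("yel",xs.min()+345,xs.max()+345,ys.min()+222,ys.max()+222,xs.mean()+345)
br=(h[...,0]>8)&(h[...,0]<30)&(h[...,1]>80);q=br[258:268,355:372];ys,xs=np.where(q);print("brass",xs.mean()+355,ys.mean()+258)
E
```

```text
A [353.5053 268.85  ]
B [337.8155 283.0284]
groove [362.1932 261.4409]
top [362.7855 250.7187]
foot [355.3092 231.0626]
blue 332 344 280 290
blue 347 356 265 275
yel 353 358 225 230 356.08
brass 362.46153846153845 262.0
```

```bash
python3 -m handwheel '0 0 4 0 0 0;0 0 8 0 0 0;0 0 10.5 0 0 0;0 0 11.5 0 0 0;0 0 11.8 0 0 0;0 0 12.1 0 0 0;0 0 12.4 0 0 0;0 0 12.7 0 0 0;0 0 12.7 0 0 0;0 0 12.7 0 0 0'
```

```text
t: 8.32
tcp_pos: [579.4, -182.0, 33.4]
tool_rot: [[1.0, -0.0, 0.0], [-0.0, -1.0, 0.0], [0.0, -0.0, -1.0]]
contact_force: [-0.7, 0.6, -1.2]
gripper_width: 0.269
grasp_force: 24.9
```

```bash
python3 -m handwheel '0 0 0.15 0 0 0;0 0 0.15 0 0 0'; python3 -m handwheel '0 0 0 0 0 0;0 0 0 0 0 0;0 0 0 0 0 0;0 0 0 0 0 0;0 0 -2 0 0 0;0 0 -5 0 0 0;0 0 -10 0 0 0;0 0 -16 0 0 0;0 -3 -20 0 0 0;-0.3 -8 -20 0 0 0;-0.6 -14 -20 0 0 0;-0.9 -20 -20 0 0 0;-1.2 -26 -20 0 0 0;-1.5 -32 -20 0 0 0;-1.6 -38 -20 0 0 0;-1.8 -44 -20 0 0 0;-1.9 -49 -20 0 0 0;-1.9 -51.9 -20 0 0 0;-1.9 -51.9 -20 0 0 0;-1.9 -51.9 -20 0 0 0' 48; python3 look.py 4 325 245
```

```text
t: 8.57
tcp_pos: [579.3, -181.9, 31.7]
tool_rot: [[1.0, -0.0, -0.0], [-0.0, -1.0, 0.0], [-0.0, -0.0, -1.0]]
contact_force: [-0.3, -0.8, -0.3]
gripper_width: 0.269
grasp_force: 24.9
t: 11.08
tcp_pos: [560.6, 336.1, 232.8]
tool_rot: [[1.0, -0.001, 0.001], [-0.001, -1.0, -0.0], [0.001, 0.0, -1.0]]
contact_force: [0.6, -0.3, 0.2]
gripper_width: 0.477
grasp_force: 0.0
[560.6044 336.5224 232.0961] 11.375 [166.9632 228.6191] [222.4225 158.1718]
```

View pics/z4.png

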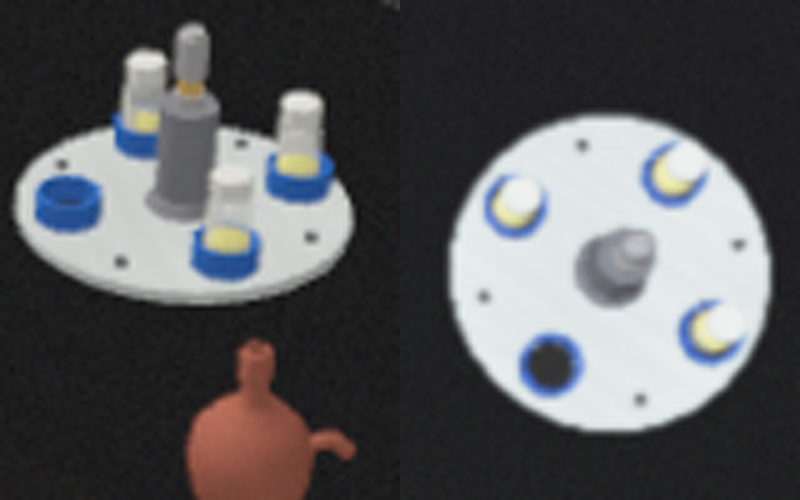

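The first spare stands upright in the far-left pocket (top view ~(379,236)), and the near-left pocket (~(385,268)) is still empty. Next I take the second vial.

```bash
python3 -m handwheel '0 0 5 0 0 0;0 0 10 0 0 0;0 0 15 0 0 0;0 0 18 0 0 0;0 0 20 0 0 0;0 0 21.1 0 0 0;0 0 21.1 0 0 0;0 0 21.1 0 0 0'; python3 -m handwheel '0 0 0 0 0 0;0 0 0 0 0 0;0 0 0 0 0 0;0 0 0 0 0 0;0 0 0 0 0 0;0 0 0 0 0 0' 0 25
```

```text
t: 12.38
tcp_pos: [561.0, 337.3, 21.9]
tool_rot: [[1.0, -0.0, 0.001], [-0.0, -1.0, 0.001], [0.001, -0.001, -1.0]]
contact_force: [-0.3, 0.2, 0.3]
gripper_width: 0.48
grasp_force: 0.0
t: 13.12
tcp_pos: [560.9, 337.3, 21.6]
tool_rot: [[1.0, -0.0, 0.001], [-0.0, -1.0, 0.001], [0.001, -0.001, -1.0]]
contact_force: [0.0, 0.4, 7.4]
gripper_width: 0.267
grasp_force: 24.4
```

```bash
python3 -m handwheel '0 0 -4 0 0 0;0 0 -9 0 0 0;0 0 -15 0 0 0;0 2 -20 0 0 0;-1 7 -22 0 0 0;-2 13 -22 0 0 0;-3 19 -22 0 0 0;-4 25 -22 0 0 0;-5 31 -22 0 0 0;-6 37 -22 0 0 0;-6.5 43 -22 0 0 0;-7 49 -22 0 0 0;-7.1 52.5 -22 0 0 0;-7.1 53.7 -20 0 0 0;-7.1 53.7 -16 0 0 0;-7.1 53.7 -11 0 0 0;-7.1 53.7 -7 0 0 0;-7.1 53.7 -5 0 0 0;-7.1 53.7 -5 0 0 0;-7.1 53.7 -5 0 0 0'; python3 - <<'E'
from h import *
s=img("scene",3);cv2.imwrite("pics/s5.png",s[...,::-1]);h=cv2.cvtColor(s,cv2.COLOR_RGB2HSV)
o=arm.observe();p=o["tcp_pos"];print(p,o["joints"],proj("scene",p),proj("scene",p-[0,0,21.5]))
ye=(h[...,0]>20)&(h[...,0]<35)&(h[...,1]>70);y0,x0=[int(v) for v in proj("scene",p-[0,0,21.5])[::-1]]
q=ye[y0-10:y0+6,x0-14:x0+14];ys,xs=np.where(q);print(xs.mean()+x0-14,xs.min()+x0-14,xs.max()+x0-14,ys.max()+y0-10)
E
```

```text
t: 15.62
tcp_pos: [489.7, -200.2, 71.8]
tool_rot: [[1.0, -0.0, 0.001], [-0.0, -1.0, -0.0], [0.001, 0.0, -1.0]]
contact_force: [-0.6, -0.2, -0.1]
gripper_width: 0.266
grasp_force: 24.8
[ 489.7426 -200.1149   71.7308] [ 0.2852  0.8888  0.0796  1.8143 -0.1447  0.4427 -1.1048] [338.384  267.0832] [338.1217 274.3214]
339.1111111111111 335 341 274
```

```bash
python3 -m handwheel '0 0 1.5 0 0 0;0 0 2.3 0 0 0;0 0 2.7 0 0 0;0 0 3.1 0 0 0;0 0 3.5 0 0 0;0 0 3.8 0 0 0;0 0 3.95 0 0 0;0 0 3.95 0 0 0;0 0 3.95 0 0 0'
```

```text
t: 16.9
tcp_pos: [489.5, -200.0, 31.6]
tool_rot: [[1.0, -0.0, 0.0], [-0.0, -1.0, 0.0], [0.0, -0.0, -1.0]]
contact_force: [-0.3, 0.8, 4.6]
gripper_width: 0.267
grasp_force: 25.3
```

```bash
python3 -m handwheel '0 0 0 0 0 0;0 0 0 0 0 0;0 0 0 0 0 0;0 0 0 0 0 0;0 0 -2 0 0 0;0 0 -5 0 0 0;0 0 -10 0 0 0;0 0 -16 0 0 0;0 -3 -20 0 0 0;-0.3 -8 -20 0 0 0.1;-0.6 -14 -20 0 0 0.2;-0.9 -20 -20 0 0 0.28;-1.2 -26 -20 0 0 0.28;-1.5 -32 -20 0 0 0.28;-1.8 -37 -20 0 0 0.28;-2.1 -40.2 -18 0 0 0.28;-2.1 -40.3 -14 0 0 0.28;-2.1 -40.3 -10 0 0 0.28;-2.1 -40.3 -10 0 0 0.28;-2.1 -40.3 -10 0 0 0.28' 48;  python3 - <<'E'
from h import *
s=img("scene",3);t=img("top",3)
cv2.imwrite("pics/s6.png",s[...,::-1]);cv2.imwrite("pics/t6.png",t[...,::-1])
save("z6.png",np.hstack([np.vstack([crop(s,325,245,80,60,5),crop(s,195,190,80,60,5)]),np.vstack([crop(t,355,220,80,60,5),crop(t,200,260,80,60,5)])]))
o=arm.observe();print(o["tcp_pos"],o["joints"],proj("scene",o["tcp_pos"]))
E
```

```text
t: 19.4
tcp_pos: [468.9, 203.1, 132.7]
tool_rot: [[0.961, -0.277, 0.001], [-0.277, -0.961, 0.001], [0.001, -0.001, -1.0]]
contact_force: [-0.0, 0.2, -0.7]
gripper_width: 0.48
grasp_force: 0.0
[468.6419 203.1913 131.9969] [-0.5987  0.7792  0.2346  1.8411 -0.3148  0.5565 -2.0117] [229.3428 207.028 ]
```

View pics/z6.png

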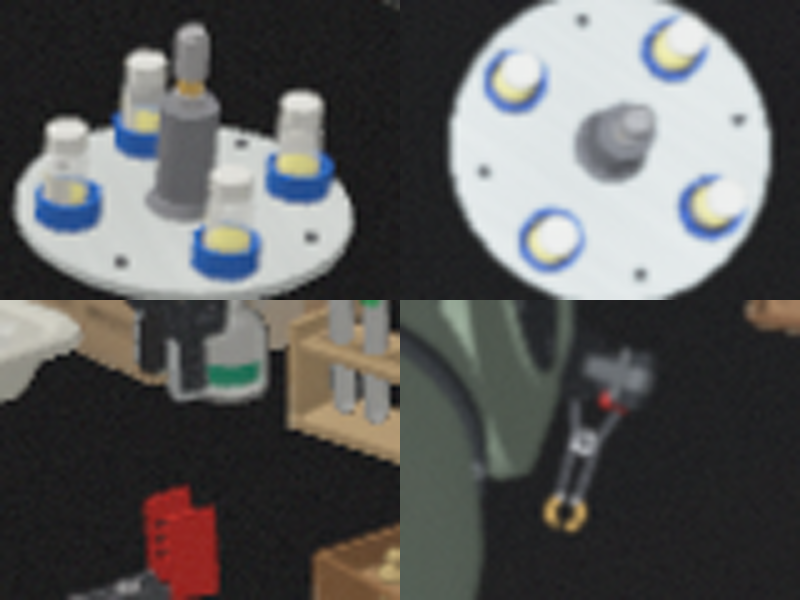

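Both spares stand in their pockets, so all four are filled. The ring is at top ~(233,302.6), which agrees with the earlier measurement. Now I lower onto the grips.

```bash
python3 -m handwheel '0 0 2 0 0 0;0 0 2 0 0 0;0 0 2 0 0 0;0 0 5 0 0 0;0 0 8 0 0 0;0 0 10 0 0 0;0 0 11 0 0 0;0 0 11.7 0 0 0;0 0 11.7 0 0 0;0 0 11.7 0 0 0' 80; python3 -m handwheel '0 0 0 0 0 0;0 0 0 0 0 0;0 0 0 0 0 0;0 0 0 0 0 0;0 0 0 0 0 0;0 0 0 0 0 0;0 0 0 0 0 0;0 0 0 0 0 0' 0 45
```

```text
t: 20.95
tcp_pos: [468.7, 203.2, 14.9]
tool_rot: [[0.961, -0.277, 0.001], [-0.277, -0.961, 0.0], [0.001, -0.001, -1.0]]
contact_force: [0.8, 0.6, 0.4]
gripper_width: 0.798
grasp_force: 0.0
t: 21.95
tcp_pos: [469.1, 203.4, 15.0]
tool_rot: [[0.961, -0.277, 0.002], [-0.277, -0.961, 0.001], [0.001, -0.001, -1.0]]
contact_force: [0.9, 0.2, 13.7]
gripper_width: 0.249
grasp_force: 44.0
```

```bash
python3 -m handwheel '0 0 -1 0 0 0;0 0 -3 0 0 0;0 0 -6 0 0 0;0 0 -10 0 0 0;0 0 -14 0 0 0;0 0 -16 0 0 0;0 0 -16 0 0 0;0 0 -16 0 0 0;0 0 -16 0 0 0'; python3 - <<'E'
from h import *
s=img("scene",4);t=img("top",4);o=arm.observe();p=o["tcp_pos"];R=o["tool_rot"];print(p,o["grasp_force"],o["gripper_width"])
cv2.imwrite("pics/s7.png",s[...,::-1]);cv2.imwrite("pics/t7.png",t[...,::-1])
e=p+R@[-77.6,0,15-2]; print("expected ring",e)
ax,ay=[int(v) for v in proj("scene",e)];bx,by=[int(v) for v in proj("top",e)];print(proj("scene",e),proj("top",e))
for n,im,x,y in(("scene",s,ax,ay),("top",t,bx,by)):
    h=cv2.cvtColor(im,cv2.COLOR_RGB2HSV);b=(h[...,0]>8)&(h[...,0]<32)&(h[...,1]>80)&(h[...,2]>60);q=b[y-12:y+13,x-14:x+15];ys,xs=np.where(q)
    print(n,xs.min()+x-14,xs.max()+x-14,ys.min()+y-12,ys.max()+y-12,xs.mean()+x-14,ys.mean()+y-12,len(xs))
save("z7.png",np.hstack([crop(s,ax-30,ay-40,80,80,5),crop(t,bx-40,by-50,80,80,5)]))
E
```

```text
t: 23.08
tcp_pos: [468.1, 202.9, 173.6]
tool_rot: [[0.961, -0.277, -0.001], [-0.277, -0.961, -0.0], [-0.001, 0.001, -1.0]]
contact_force: [-0.6, 0.7, -2.1]
gripper_width: 0.246
grasp_force: 45.1
[468.4084 203.031  174.2651] 45.09771108627319 0.24505992005627558
expected ring [393.8339 224.4934 161.2736]
[203.9911 202.7983] [218.8079 301.1738]
scene 200 217 190 205 210.63855421686748 195.24096385542168 83
top 213 226 297 306 220.92307692307693 302.2307692307692 39
```

View pics/z7.png

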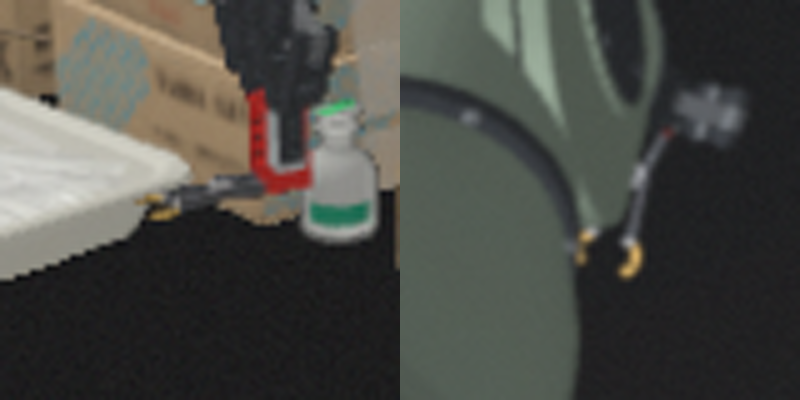

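```bash
python3 - <<'E'
from h import *
e=np.array([393.83,224.49,161.27])
r,g=tri((219.4,302),(205,203.4));print(r,g,r-e)
t=cv2.imread("pics/t7.png");s=cv2.imread("pics/s7.png")
for n,im,b in(("top",t,(210,294,20,16)),("scene",s,(196,196,18,14))):
    h=cv2.cvtColor(im,cv2.COLOR_BGR2HSV);x,y,w,hh=b;m=((h[...,0]>10)&(h[...,0]<30)&(h[...,1]>110)&(h[...,2]>80)).astype(np.uint8)[y:y+hh,x:x+w]
    k,l,st,c=cv2.connectedComponentsWithStats(m);print(n,st[1:,:],c[1:]+[x,y])
p=arm.observe()["tcp_pos"];R=arm.observe()["tool_rot"]
tgt=np.array([544,-236,0]); d=tgt-e; print("shift to over spindle (cm)",(R.T@[d[0],d[1],0])/10)
E
```

```text
[393.1786 221.9798 160.4718] 3.500422266202501 [-0.6514 -2.5102 -0.7982]
top [[ 4  4  2  1  2]
 [12  6  5  7 18]
 [ 4  8  1  1  1]] [[214.5    298.    ]
 [224.0556 303.0556]
 [214.     302.    ]]
scene [[6 5 3 1 3]
 [7 8 6 2 9]] [[203.     201.    ]
 [205.3333 204.4444]]
shift to over spindle (cm) [27.1669 40.0996 -0.0041]
```

```bash
python3 -m handwheel '0 0 -3 0 0 0;2 4 -4 0 0 0;5 9 -4 0 0 0;8 14 -4 0 0 0;11 19 -4 0 0 0;14 24 -4 0 0 0;17 29 -4 0 0 0;20 33 -4 0 0 0;23 36.5 -4 0 0 0;25.5 39 -4 0 0 0;27.2 40 -4 0 0 0;27.2 40 -3 0 0 0;27.2 40 0 0 0 0;27.2 40 2 0 0 0;27.2 40 3 0 0 0;27.2 40 3 0 0 0;27.2 40 3 0 0 0'; python3 - <<'E'
from h import *
s=img("scene",6);t=img("top",2);o=arm.observe();p=o["tcp_pos"];R=o["tool_rot"];print(p,R[:,2],o["grasp_force"],o["gripper_width"],o["t"],o["joints"])
cv2.imwrite("pics/s8.png",s[...,::-1]);cv2.imwrite("pics/t8.png",t[...,::-1])
e=p+R@[-77.6,0,13]; print("expected ring",e,proj("scene",e),proj("top",e),"spindle",proj("scene",[544,-236,112]))
save("z8.png",np.hstack([crop(s,335,215,60,75,6.6),crop(t,355,195,80,99,5)]))
E
```

```text
t: 25.6
tcp_pos: [619.4, -256.6, 145.1]
tool_rot: [[0.961, -0.276, 0.001], [-0.276, -0.961, -0.0], [0.001, 0.0, -1.0]]
contact_force: [-0.3, 0.4, -0.6]
gripper_width: 0.242
grasp_force: 45.1
[ 619.2032 -256.5543  144.3755] [ 0.0001  0.0001 -1.    ] 45.09431004524231 0.2483993225680108 26.0 [ 0.2635  0.9707  0.2055  1.1929 -0.202   0.9973 -1.3597]
expected ring [ 544.6305 -235.0932  131.3721] [363.024  243.8486] [403.4501 242.3876] spindle [362.7855 250.7187]
```

View pics/z8.png

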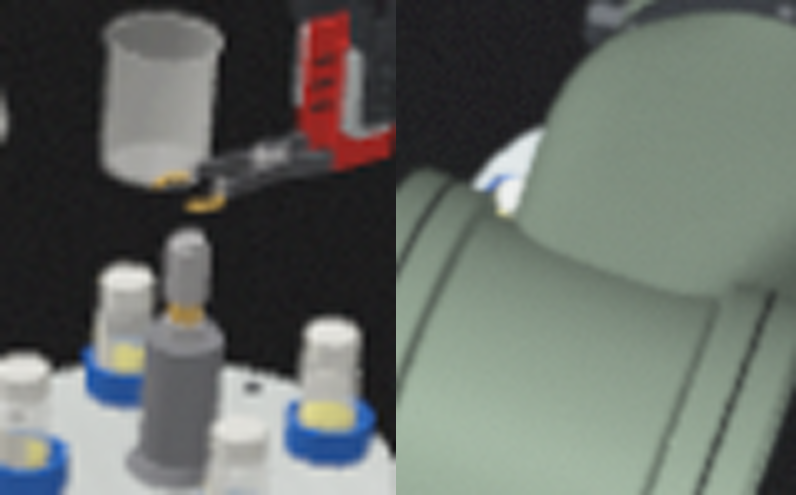

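```bash
python3 - <<'E'
from h import *
s=cv2.imread("pics/s8.png");h=cv2.cvtColor(s,cv2.COLOR_BGR2HSV)
x,y,w,hh=355,238,18,12
wt=np.clip(h[y:y+hh,x:x+w,1].astype(float)-70,0,None)*((h[y:y+hh,x:x+w,0]>8)&(h[y:y+hh,x:x+w,0]<32))
m=(wt>0).astype(np.uint8);k,l,st,c=cv2.connectedComponentsWithStats(m)
cs=[]
for i in range(1,k):
    if st[i][4]>4:
        ys,xs=np.where(l==i);v=wt[l==i];cc=np.array([(xs*v).sum()/v.sum()+x,(ys*v).sum()/v.sum()+y]);cs.append(cc);print(cc,st[i])
if len(cs)==2:
    m=(cs[0]+cs[1])/2;print("mid",m,[onz("scene",*m,z) for z in(130.4,131.4)]);a,b=[onz("scene",*q,131) for q in cs];print("arc vec",b-a,np.linalg.norm(b-a))
# steel spindle columns rows 253..259
g=cv2.cvtColor(s,cv2.COLOR_BGR2GRAY).astype(int)
for r in range(249,264,2): print(r,g[r,355:373])
E
```

```text
[359.9524 241.9377] [ 3  3  5  3 10]
[365.5683 245.5142] [ 8  6  7  4 15]
mid [362.7603 243.726 ] [array([ 546.3599, -232.9741,  130.4   ]), array([ 544.6905, -234.1876,  131.4   ])]
arc vec [ -6.8173 -23.5049   0.    ] 24.47356362020429
249 [29 29 27 26 29 28 40 63 74 73 51 29 28 29 26 28 28 28]
251 [ 30  28  27  25  29  95 164 179 177 180 162  61  29  29  27  29  29  28]
253 [ 29  29  27  29  58 110 142 150 151 134 126 106  30  29  28  29  27  27]
255 [145 137  94  28  56 109 136 127 123 123 121 103  26  27  27  26  26  27]
257 [222 220 203 110  71 126 132 126 125 123 115  84  27  28  28  29  27  30]
259 [170 163 147  81  68 120 131 125 123 122 113  80  28  27  27  27  29  26]
261 [162 160 143  66  37  93 139 126 125 122  95  28  30  28  28  28  27  28]
263 [142 142 135 104 125 161 142 134 131 133 131  93  53  30  28  27  30  29]
```

```bash
python3 -m handwheel '0.03 0.1 0.5 0 0 0;0.03 0.1 1.0 0 0 0;0.03 0.1 1.3 0 0 0;0.03 0.1 1.3 0 0 0;0.03 0.1 1.6 0 0 0;0.03 0.1 1.9 0 0 0;0.03 0.1 2.2 0 0 0;0.03 0.1 2.5 0 0 0;0.03 0.1 2.5 0 0 0'; python3 - <<'E'
from h import *
s=img("scene",6);o=arm.observe();p=o["tcp_pos"];R=o["tool_rot"];print(p,o["contact_force"],o["t"])
cv2.imwrite("pics/s9.png",s[...,::-1]);e=p+R@[-77.6,0,13];print(e)
save("z9.png",crop(s,335,225,60,50,10))
E
```

```text
t: 27.12
tcp_pos: [619.1, -257.6, 119.0]
tool_rot: [[0.961, -0.277, -0.0], [-0.277, -0.961, 0.0], [-0.0, -0.0, -1.0]]
contact_force: [-0.6, -0.0, -1.3]
gripper_width: 0.246
grasp_force: 45.1
[ 619.2339 -257.6505  119.3885] [ 0.4026 -0.0578  0.1925] 27.425
[ 544.6636 -236.185   106.3783]
```

View pics/z9.png

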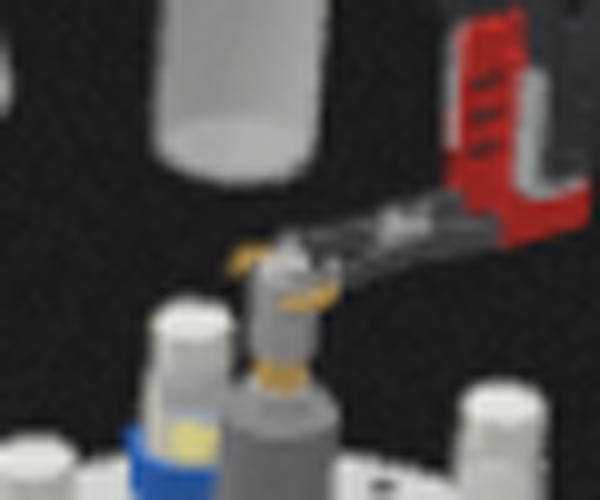

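```bash
python3 -m handwheel '0.02 0.02 0.3 0 0 0;0.02 0.02 0.7 0 0 0;0.02 0.02 1.1 0 0 0;0.02 0.02 1.5 0 0 0;0.02 0.02 1.9 0 0 0;0.02 0.02 2.2 0 0 0;0.02 0.02 2.4 0 0 0;0.02 0.02 2.56 0 0 0;0.02 0.02 2.56 0 0 0;0.02 0.02 2.56 0 0 0;0.02 0.02 2.56 0 0 0'; python3 - <<'E'
from h import *
s=img("scene",6);P=[];F=[]
for _ in range(4):
    arm.grab_frame("top");o=arm.observe();P.append(o["tcp_pos"]+o["tool_rot"]@[-77.6,0,13]);F.append(o["contact_force"])
print(np.mean(P,0),np.mean(F,0),o["t"],o["grasp_force"],o["joint_velocities"])
cv2.imwrite("pics/s10.png",s[...,::-1]);save("z10.png",crop(s,335,235,60,50,10))
E
```

```text
t: 28.8
tcp_pos: [619.4, -257.9, 93.8]
tool_rot: [[0.961, -0.277, 0.0], [-0.277, -0.961, 0.0], [0.0, -0.0, -1.0]]
contact_force: [-0.2, 0.3, -0.1]
gripper_width: 0.245
grasp_force: 45.1
[ 544.7464 -236.4052   80.6871] [ 0.1521 -0.0396 -1.5182] 29.3 45.09361267089844 [ 0.0001 -0.0002 -0.0002 -0.0018  0.0017 -0.0011  0.001 ]
```

View pics/z10.png

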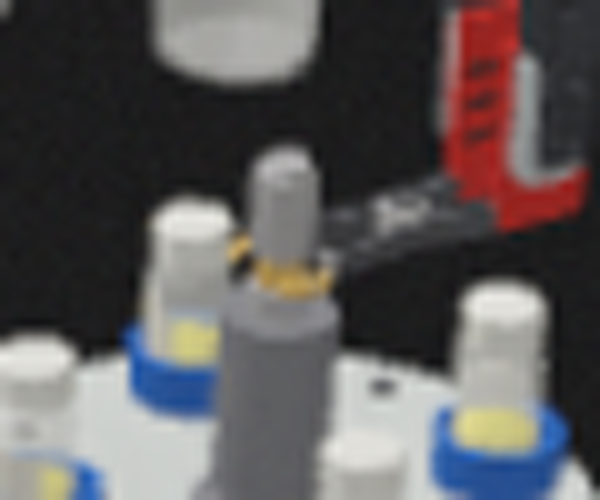

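The ring surrounds the groove (about (363,262) in the scene view). The pliers are level and no contact force shows, so I'm handing in.

```bash
python3 -c "
from cell import arm
print(arm.close_job())"
```

```text
the job is handed in; nothing more can be done
None
```

I handed the job in at about 29 s with all four vials upright in their pockets and the ring spread round the groove at 80.7 mm (groove centre 80.5 mm), about 1 mm off the spindle axis. The pliers are still in the gripper with no contact force seen; the interface returned no verdict.

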